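Bring the hanging inspection camera to rest over the phone board

TASK

Take the overhead trolley by its grip and slide it along the rail so that the hanging inspection camera leaves its parking rest, then bring the camera to hang still right over the middle of the phone board in the holder: it drops off the rest swinging and hardly calms by itself, so take the swing out by moving the trolley. Do not touch the camera or its arm, do not swing it wildly, and leave the rest and the other things on the bench where they are. Once it has hung still over the board for at least four seconds, let go of the trolley and leave the camera hanging still there.

Things in the scene. Friction and masses are not known exactly. Their poses are not given: they have to be found in the camera images.
- rail: Fixed gantry over the bench: a 30 x 30 mm aluminium bar, 840 mm long, its middle 260 mm above the bench, on a post at either end (post tops 275 mm high). Origin: on the bench below the middle of the bar. Its y axis runs along the bar (roughly the robot's left), x across it (away from the robot), z up. It may stand turned by up to 0.08 rad.
- trolley (a joint): Position of the trolley along the bar in m, 0 at the right-hand stop to 0.56 at the left-hand stop, growing along the rail's +y. At 0 the trolley is 280 mm to the -y side of the rail's origin. The trolley (0.5 kg) drags with about 3 N of dry friction plus 3 N per m/s and stays where it is left.
- trolley_grip (a point): Where to hold the trolley: the centre of its upright black grip block, 24 mm wide along the bar, 30 mm across it and 58 mm tall, standing on the robot's side of the trolley (its top 29 mm above this point, the trolley's flat top 29 mm below it; this point is 314 mm above the bench). Taken from above with the fingers closing along the bar. The axes are those of the rail.
- pivot (a point): The free pivot (axis across the bar) from which the swing arm hangs, on the far side of the trolley, 260 mm above the bench, 105 mm beyond trolley_grip in the rail's x and level with it along the bar. It moves with the trolley; its axes are those of the rail.
- swingarm (a joint): Angle of the swing arm about the pivot in rad: 0 hanging straight down, positive with the camera displaced towards the rail's +y (parked: about -0.35). Nearly frictionless: a free swing takes over 40 s to fade. With the trolley held still one swing takes about 1.15 s (1.07 to 1.27 s). Arm mass 0.44 kg, mostly the 48 mm round steel balance weight centred 77 mm above the pivot.
- lens (a point): Centre of the rounded lower end (radius 20 mm) of the black hanging inspection camera (54 mm barrel, about 110 mm tall, nominally 0.5 kg, 0.43 to 0.58, centred about 140 mm below the pivot); 205 mm below the pivot along the arm. Hanging straight it is 55 mm above the bench.
- rest: Parking rest near the rail's right end: 3 kg steel foot with a flat rubber pad, 90 mm across the bar x 150 mm along it, top 66 mm above the bench. The camera's lower end starts lying on it, arm slanting; the pad is 11 mm above the straight-hanging lens, so moved to +y the camera drops off its edge and swings. Origin: on the bench under the pad; that edge is at +75 mm on its y axis (along the bar).
- board (a point): Centre of the top of the green phone circuit board (94 x 64 mm) clamped in the fixed holder (150 x 100 mm) that stands under the camera's path to the left of the rest; 34 mm above the bench. It lies straight below the line along which the pivot travels. Its axes are those of the rail.
- phone: Phone lying flat, 150 x 72 x 9 mm, loose; bystander. Origin under its centre.
- screwtray: Small steel screw tray, 70 x 60 x 18 mm, loose, under the camera's path; bystander. Origin under its centre.
- driver: Screwdriver lying down, 160 mm long, loose; bystander. Origin under its centre.
- flux: White bottle, 44 mm thick, 100 mm tall, loose; bystander. Origin under its centre.
- mouse: Round black computer mouse, 62 mm across, 36 mm tall, loose; bystander. Origin under its centre.
- mug: White mug, 80 mm across, 90 mm tall, loose; bystander. Origin under its centre.
- alcohol: Amber jar, 60 mm across, 85 mm tall, loose; bystander. Origin under its centre.
Things that resemble listed ones, but are neither listed nor needed, are in the scene too. There is more than one size of the part that bears board; the job needs the middle-sized.

How it is judged:
By the outcome, as a careful person would: the job done as asked, in the order asked, and still so for the second after the job is handed in, with the robot touching nothing.
It also fails if it takes over 53 s, if anything falls off the work surface, if the arm or the gripper's body presses on something with over 40 N, if the wrist force passes 120 N, or if a joint passes its speed limit or range.

ROBOT

A 6-joint arm with a two-finger parallel gripper is mounted at the origin on the work surface. World frame = base frame: x ahead of the robot, y to its left, z up, the work surface at z = 0. Lengths are in m, angles in degrees, forces in N, time in s.
With the tool pointing down it reaches from about 0.325 to 0.75 m from the base axis. Payload 7.6 kg.
Tool frame: the origin (TCP) lies midway between the tips of the shut fingers; the grasp point (between the pads) lies 19 mm behind it; z points along the fingers, y is the line along which they close (so a half turn about z gives the same grasp; the last joint's range is limited). The gripper opens to 85 mm and grips with 20 to 120 N. Pads are 22 mm wide; open, the fingers measure 114 mm over their backs; the gripper's body (76 mm by 85 mm) begins 54 mm behind the grasp point. The pads swing forward as they close: fully open they stand 13 mm farther back than shut.
Start: joints at [-80.976, 2.991, 80.254, -0, 96.75, -4.028], TCP at [0.119, -0.511, 0.231] pointing down, gripper open.
Joint ranges: [-166.34, 166.34], [-52.06, 124.39], [6.96, 135.62], [-60.46, 240.46], [14.63, 156.25], [-167.68, 167.68]. Speed limits (degrees/s): [147.25, 147.25, 172.46, 180, 180, 180].

INTERFACE

Orientations are given as a 3x3 rotation matrix whose columns are the frame's x, y, z axes.
In Python, from plant import readout, vision, ctrl gives the robot as it stands.
- The arm moves only by the shell command python3 -m creep 'ROWS' [FORCE]. ROWS is JSON, a list of rows, each a list of 7 numbers: the shift along the tool's x, y, z normalised to -1 to 1, where 1 is 0.75 m, then the turn, a rotation vector about the tool's x, y, z normalised to -1 to 1, where 1 is pi/2 rad, then the opening, from -1 (shut) to 1 (fully open). A call has 1 to 8 rows; each row is the pose to reach, as a shift and turn from the pose commanded when the call began, along the tool's axes at that moment; what a row does not reach only later rows make up. A row lasts 1/10 s, in which the tool goes at most 50 mm and 8.59 degrees, less where a joint would pass 70% of its speed; a pose out of reach is approached as far as the arm can. A call with a number of a shift or a turn outside -1 to 1 is refused whole. A call with a gripper value outside its range is refused whole. The fingers move at their own pace and stop on an object; FORCE is the grip in N (left out, the last holds). Time passes only in rows, so rows that repeat a pose let the fingers close. It gives the time, the measured TCP pose, the force, the opening and the grip force at its end, in the units of the state.
- readout.sense(): the state, without advancing time (a new reading comes with each control period).
- vision.capture(name): name is "scene" or "top"; returns a dict with "image" (400x640x3 uint8, red, green, blue), "fovy" (degrees; the focal length in pixels is half the picture's height over the tangent of half this angle, whatever the lens; pixels are square), "cx", "cy" (the principal point, pixels), "world_from_camera" (4x4, takes a point from camera to world coordinates). Camera axes: x right, y up, looking along -z (the intrinsics and any distortion apply to the point x, -y, -z); pixel columns grow to the right and rows downward; lengths in m; the calibration is good to about 2 mm. A picture is of the moment at which its call begins. There is no depth.
- ctrl.sign_off(): hands the job in; it is judged then, once.
The state is a dict: "time": time; "joint_positions": joint angles; "joint_velocities": joint speeds; "tau": joint torques, N m; "tcp_pos": TCP position; "tcp_rot": TCP orientation; "wrist_force": force on the tool from outside, world axes, zero at the start; "torque": the same for the moment, N m; "gripper_width": finger opening in m; "grip_force": force on a finger pad.
Only numpy, scipy, OpenCV 4.12 (cv2) and the standard library are available. Lean on these libraries where they do the work, as an engineer would, in place of code of your own. Each camera call takes 0.05 s, during which the arm holds its last target. There are 200 camera calls.

## Working session

There is one attempt and no reset: what is moved stays moved. The work goes in short steps, Python scripts to look and compute and a shell command to move; the robot and the scene stay as the last step left them, time stands still between calls to the robot, and variables do not carry over. Pictures are saved under pics/ and viewed, at most 10 in all, crops included, and the job is handed in when it is done.

```bash
ls; mkdir -p pics; python3 - <<'E'
from plant import readout, vision
import cv2,numpy as np
for n in("scene","top"):
    c=vision.capture(n); cv2.imwrite(f"pics/{n}0.png",c["image"][:,:,::-1])
    print({k:(np.round(v,4).tolist() if k!="image" else 0) for k,v in c.items()})
s=readout.sense();print({k:np.round(v,3).tolist() for k,v in s.items()})
E
```

```text
pics
{'image': 0, 'fovy': 51.6602, 'cx': 319.9331, 'cy': 202.2567, 'world_from_camera': [[0.8582, -0.4522, 0.2431, 0.8486], [0.5132, 0.7443, -0.4273, -0.4036], [0.0122, 0.4914, 0.8708, 1.2716], [0.0, 0.0, 0.0, 1.0]]}
{'image': 0, 'fovy': 53.5724, 'cx': 318.318, 'cy': 197.2202, 'world_from_camera': [[-0.0114, 0.9865, -0.1636, 0.3492], [-0.9999, -0.0111, 0.0032, 0.0912], [0.0013, 0.1636, 0.9865, 1.3224], [0.0, 0.0, 0.0, 1.0]]}
{'time': 0.1, 'joint_positions': [-80.978, 3.022, 80.306, -0.001, 96.751, -4.028], 'joint_velocities': [0.08, -0.045, -0.125, 0.054, -0.073, 0.041], 'tau': [0.001, -38.258, -36.098, -0.0, 0.005, 0.0], 'tcp_pos': [0.119, -0.511, 0.231], 'tcp_rot': [[0.974, 0.226, -0.0], [0.226, -0.974, 0.001], [0.0, -0.001, -1.0]], 'wrist_force': [-0.554, 1.023, -0.973], 'torque': [0.037, 0.038, -0.022], 'grip_force': 0.0, 'gripper_width': 0.085}
```

View pics/scene0.png

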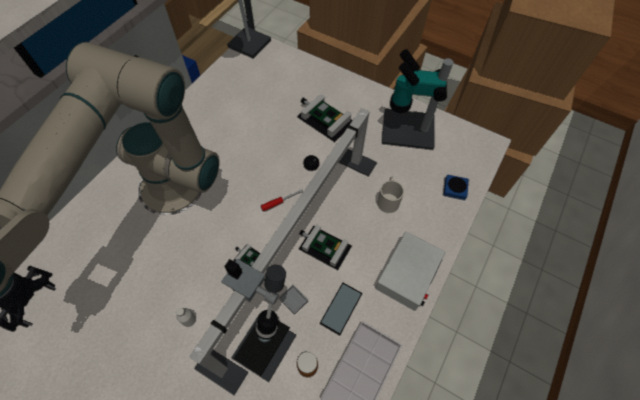

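View pics/top0.png

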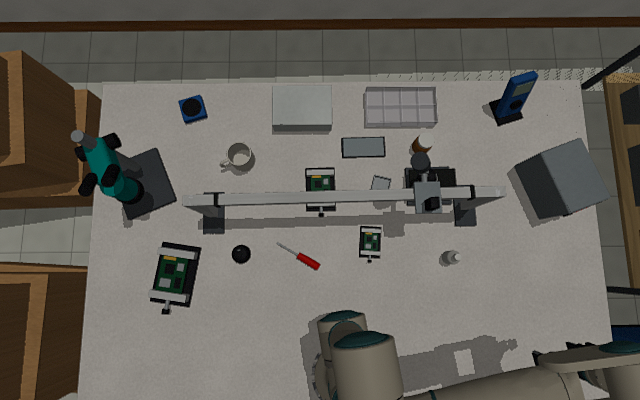

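Scene view: the trolley with its grip sits at about (240,270), the rest at (263,350) and the mid-sized board at (325,245). Top view: the grip is at about (431,202) and the board under the path at about (320,182). The large board (175,272) and the small one (370,241) are decoys.

```bash
cat > h.py <<'E'
import numpy as np, cv2
def ray(c,u,v):
    f=200/np.tan(np.radians(c["fovy"])/2); T=np.array(c["world_from_camera"])
    d=T[:3,:3]@np.array([(u-c["cx"])/f,-(v-c["cy"])/f,-1]); return T[:3,3],d
def at(c,u,v,z):
    o,d=ray(c,u,v); return o+d*(z-o[2])/d[2]
def px(c,p):
    f=200/np.tan(np.radians(c["fovy"])/2); T=np.array(c["world_from_camera"])
    q=T[:3,:3].T@(np.asarray(p)-T[:3,3]); return np.array([c["cx"]-f*q[0]/q[2],c["cy"]+f*q[1]/q[2]])
E
python3 - <<'E'
import cv2
i=cv2.imread("pics/top0.png")
a=cv2.resize(i[150:230,175:335],None,fx=5,fy=5,interpolation=cv2.INTER_CUBIC)[:300]
b=cv2.resize(i[140:230,350:510],None,fx=5,fy=5,interpolation=cv2.INTER_CUBIC)
import numpy as np
cv2.imwrite("pics/c1.png",np.vstack([a[:280],b[:320]]))
j=cv2.imread("pics/scene0.png")
cv2.imwrite("pics/c2.png",cv2.resize(j[220:370,190:390],None,fx=4,fy=4,interpolation=cv2.INTER_CUBIC))
E
```

```text
(no output)
```

View pics/c1.png

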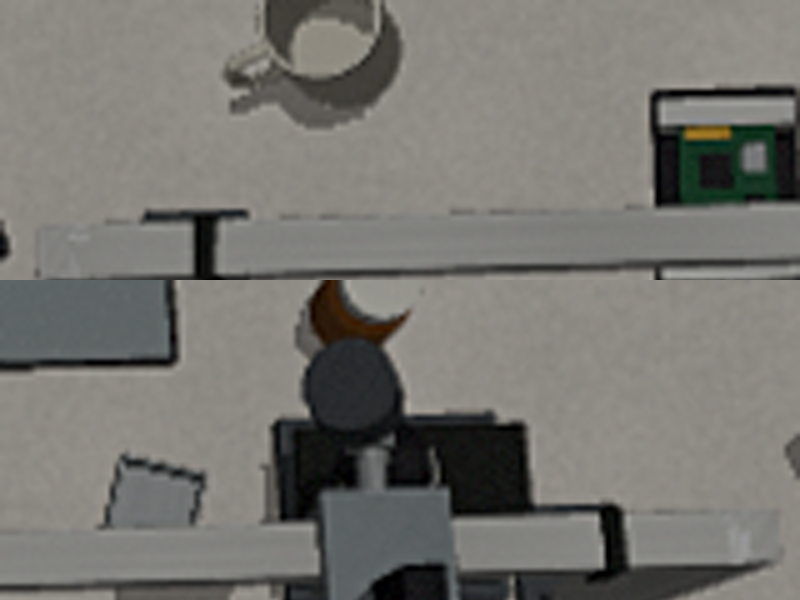

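View pics/c2.png

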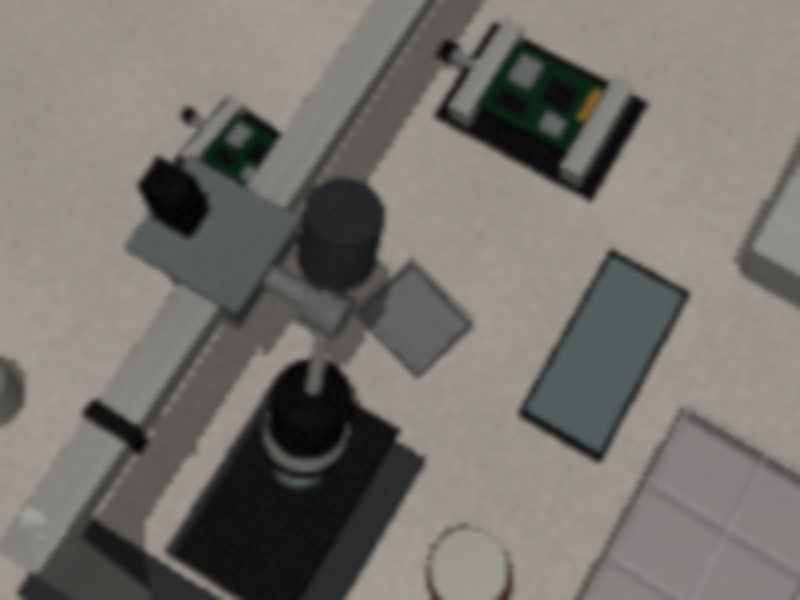

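The crops show the rail ends at about top px (182.5,200) and (505.5,192), the stops at (216,198) and (472,190), and the holder's left edge at u≈305.5. In the scene view the board centre is at about (327,244) and the grip's top at about (233,263).

```bash
python3 - <<'E'
from plant import vision
from h import *
t=vision.capture("top");s=vision.capture("scene")
L=at(t,182.7,200,.275);R=at(t,505.5,191.7,.275);print("rail ends",L,R,np.linalg.norm(L-R),(L+R)/2,"yaw",np.arctan2(-(L-R)[0],(L-R)[1]))
f=lambda x,y:(190+x/4,220+y/4)
for n,p,z in[("board",(547,95),.034),("postend L",0,0)][:1]: print(n,at(s,*f(*p),z))
# far/near jaws & base plate corners
for p in[(437,117),(592,197),(647,103),(500,22)]: print("base",at(s,*f(*p),.004))
# green corners
for p in[(525,38),(615,88),(572,138),(480,92)]: print("green~",at(s,*f(*p),.034))
# trolley plate corners z .285
for p in[(195,158),(300,213),(237,322),(127,243)]: print("plate",at(s,*f(*p),.285))
for p in[(158,158),(207,185),(188,212),(140,190)]: print("griptop",at(s,*f(*p),.343))
print("top plate corners", [at(t,350+x/5,140+(y-280)/5,.285) for x,y in[(320,490),(450,488)]])
g=cv2.cvtColor(t["image"],cv2.COLOR_RGB2HSV)
m=((g[...,0]>45)&(g[...,0]<85)&(g[...,1]>110));m[:,:300]=0;m[:,340:]=0;m[:150]=0;m[212:]=0
v,u=np.nonzero(m);print(u.min(),u.max(),v.min(),v.max());print(at(t,u.min(),v.min(),.034),at(t,u.max()+1,v.max()+1,.034))
cv2.imwrite("pics/c3.png",np.hstack([cv2.resize(t["image"][162:222,295:345,::-1],None,fx=8,fy=8),cv2.resize(t["image"][170:230,405:455,::-1],None,fx=8,fy=8)])[:600,:800])
E
```

```text
rail ends [0.51936304 0.45074695 0.275     ] [ 0.53224098 -0.41545986  0.275     ] 0.8663025374052185 [0.52580201 0.01764355 0.275     ] yaw 0.014865955573362098
board [0.60167803 0.08204809 0.034     ]
base [0.52784719 0.02963493 0.004     ]
base [0.67209617 0.03545893 0.004     ]
base [0.67057482 0.13069165 0.004     ]
base [0.52708149 0.13143278 0.004     ]
green~ [0.56006626 0.11689041 0.034     ]
green~ [0.64603441 0.11615736 0.034     ]
green~ [0.63785469 0.06008743 0.034     ]
green~ [0.55364358 0.05607377 0.034     ]
plate [ 0.48270085 -0.16952536  0.285     ]
plate [ 0.56038914 -0.16525696  0.285     ]
plate [ 0.56707907 -0.24161169  0.285     ]
plate [ 0.48015528 -0.23636357  0.285     ]
griptop [ 0.48536161 -0.19467946  0.343     ]
griptop [ 0.52041235 -0.193377    0.343     ]
griptop [ 0.52080791 -0.21268804  0.343     ]
griptop [ 0.488468   -0.21632504  0.343     ]
top plate corners [array([ 0.55954114, -0.16830312,  0.285     ]), array([ 0.55985624, -0.23787524,  0.285     ])]
306 330 175 208
[0.63819508 0.12716755 0.034     ] [0.52315817 0.0458835  0.034     ]
```

View pics/c3.png

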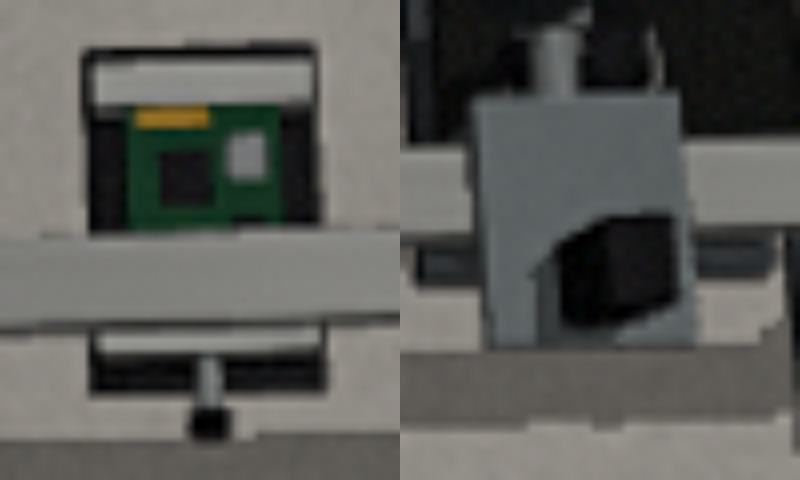

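```bash
python3 -m creep '[[0,0,-0.26,0,0,0.136,1],[0,0,-0.26,0,0,0.136,1],[0.2,-0.1,-0.26,0,0,0.136,1],[0.59,-0.284,-0.26,0,0,0.136,1],[0.59,-0.284,-0.26,0,0,0.136,1],[0.59,-0.284,-0.26,0,0,0.136,1],[0.59,-0.284,-0.26,0,0,0.136,1],[0.59,-0.284,-0.26,0,0,0.136,1]]' 60
python3 -m creep '[[0,0,0,0,0,0,1]]'
```

```text
time: 1.0
tcp_pos: [0.3461, -0.3278, 0.3951]
tcp_rot: [[1.0, 0.014, 0.0], [0.014, -1.0, -0.0], [0.0, 0.0, -1.0]]
wrist_force: [0.8, -0.9, 0.2]
gripper_width: 0.0851
grip_force: 0.0
time: 1.1
tcp_pos: [0.3485, -0.326, 0.3958]
tcp_rot: [[1.0, 0.022, 0.002], [0.022, -1.0, -0.0], [0.002, 0.001, -1.0]]
wrist_force: [-0.8, 0.9, 0.0]
gripper_width: 0.0852
grip_force: 0.0
```

```bash
python3 -m creep '[[0.208,-0.161,0,0,0,0,1],[0.208,-0.161,0,0,0,0,1],[0.208,-0.161,0,0,0,0,1],[0.208,-0.161,0,0,0,0,1],[0.208,-0.161,0,0,0,0,1],[0.208,-0.161,0,0,0,0,1]]'
python3 - <<'E'
from plant import readout
s=readout.sense();print(s["tcp_pos"],s["tcp_rot"],s["joint_positions"])
from plant import vision
import cv2,numpy as np
t=vision.capture("top")["image"][150:250,370:490,::-1];s=vision.capture("scene")["image"][220:320,180:300,::-1]
cv2.imwrite("pics/c4.png",np.vstack([cv2.resize(x,(360,300),interpolation=cv2.INTER_CUBIC) for x in(t,s)]))
E
```

```text
time: 1.7
tcp_pos: [0.4994, -0.2063, 0.394]
tcp_rot: [[1.0, 0.015, -0.002], [0.015, -1.0, 0.0], [-0.002, -0.0, -1.0]]
wrist_force: [-0.9, -1.9, 0.1]
gripper_width: 0.0852
grip_force: 0.0
[ 0.49942247 -0.20634608  0.39396981] [[ 9.99879180e-01  1.54674805e-02 -1.54350915e-03]
 [ 1.54678426e-02 -9.99880341e-01  2.22977507e-04]
 [-1.53987556e-03 -2.46825324e-04 -9.99998784e-01]] [-2.63500252e+01  7.47129528e+00  5.69972215e+01 -3.08354882e-02
  1.15616399e+02  6.27503962e+01]
```

View pics/c4.png

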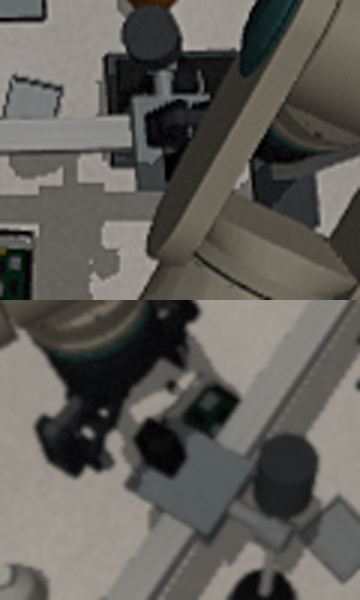

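The open fingers are above the grip, one on each side along the bar: the left tip is near scene px (200,272) and the right one near (243,227). I'll check that against the projection of the TCP.

```bash
python3 - <<'E'
from plant import vision
from h import *
s=vision.capture("scene");t=vision.capture("top")
for p in[(.4994,-.2063,.407),(.4994,-.2563,.407),(.4994,-.1563,.407)]: print(px(s,p))
print("grip model");
for x,y in[(.4885,-.215),(.4885,-.191),(.5185,-.191),(.5185,-.215)]: print(px(s,(x,y,.343)),px(t,(x,y,.343)))
E
```

```text
[226.28913881 256.10733895]
[212.29791903 274.45567244]
[239.64675793 238.58992059]
grip model
[225.35352533 267.05163692] [439.6795632  204.98441556]
[231.49196349 258.90062788] [430.08469807 205.09115148]
[241.69051727 265.04252858] [429.3969852  193.26719173]
[235.61377162 273.3198173 ] [438.94458101 193.16188652]
```

```bash
python3 -m creep '[[0.005,-0.004,0.05,0,0,0,1],[0.005,-0.004,0.13,0,0,0,1],[0.005,-0.004,0.13,0,0,0,1],[0.005,-0.004,0.13,0,0,0,1],[0.005,-0.004,0.13,0,0,0,-0.2],[0.005,-0.004,0.13,0,0,0,-1],[0.005,-0.004,0.13,0,0,0,-1],[0.005,-0.004,0.13,0,0,0,-1]]' 60
python3 -m creep '[[0,0,0,0,0,0,-1],[0,0,0,0,0,0,-1],[0,0,0,0,0,0,-1]]' 80
```

```text
time: 2.7
tcp_pos: [0.5032, -0.2036, 0.2986]
tcp_rot: [[1.0, 0.014, 0.002], [0.014, -1.0, -0.001], [0.002, 0.001, -1.0]]
wrist_force: [0.4, 0.3, 0.7]
gripper_width: 0.0278
grip_force: 0.0
time: 3.0
tcp_pos: [0.5032, -0.2034, 0.2985]
tcp_rot: [[1.0, 0.014, 0.002], [0.014, -1.0, -0.001], [0.002, 0.001, -1.0]]
wrist_force: [0.3, -0.2, 5.6]
gripper_width: 0.0231
grip_force: 80.9
```

```bash
python3 -m creep '[[0,-0.008,0,0,0,0,-1],[0,-0.021,0,0,0,0,-1],[0,-0.034,0,0,0,0,-1],[0,-0.048,0,0,0,0,-1],[0,-0.061,0,0,0,0,-1],[0,-0.074,0,0,0,0,-1],[0,-0.088,0,0,0,0,-1],[0,-0.101,0,0,0,0,-1]]' 80
python3 -m creep '[[0,-0.013,0,0,0,0,-1],[0,-0.027,0,0,0,0,-1],[0,-0.04,0,0,0,0,-1],[0,-0.053,0,0,0,0,-1],[0,-0.067,0,0,0,0,-1],[0,-0.08,0,0,0,0,-1],[0,-0.093,0,0,0,0,-1],[0,-0.1,0,0,0,0,-1]]' 80
cat > snap.py <<'E'
import sys,pickle
from plant import vision,readout
def snap(name,n,fn):
    o=[]
    for i in range(n):
        s=readout.sense(); c=vision.capture(name); o.append((s["time"],s["tcp_pos"],c))
    pickle.dump(o,open(fn,"wb")); return o
E
python3 - <<'E'
from snap import snap
import cv2,numpy as np
o=snap("scene",10,"a.pkl")
print([round(x[0],3) for x in o],o[-1][1])
r=lambda i:cv2.resize(o[i][2]["image"][190:340,220:370,::-1],(300,300),interpolation=cv2.INTER_CUBIC)
cv2.imwrite("pics/a.png",np.vstack([np.hstack([r(0),r(5)]),np.hstack([r(7),r(9)])]))
E
```

```text
time: 3.8
tcp_pos: [0.5018, -0.128, 0.2985]
tcp_rot: [[1.0, 0.013, 0.002], [0.013, -1.0, -0.002], [0.001, 0.002, -1.0]]
wrist_force: [-1.8, -3.9, 6.0]
gripper_width: 0.0233
grip_force: 81.0
time: 4.6
tcp_pos: [0.5003, -0.0526, 0.2985]
tcp_rot: [[1.0, 0.014, 0.0], [0.014, -1.0, -0.001], [0.0, 0.001, -1.0]]
wrist_force: [-5.1, -2.7, 6.9]
gripper_width: 0.0228
grip_force: 81.0
[4.6, 4.65, 4.7, 4.75, 4.8, 4.85, 4.9, 4.95, 5.0, 5.05] [ 0.50033005 -0.05218489  0.29855127]
```

View pics/a.png

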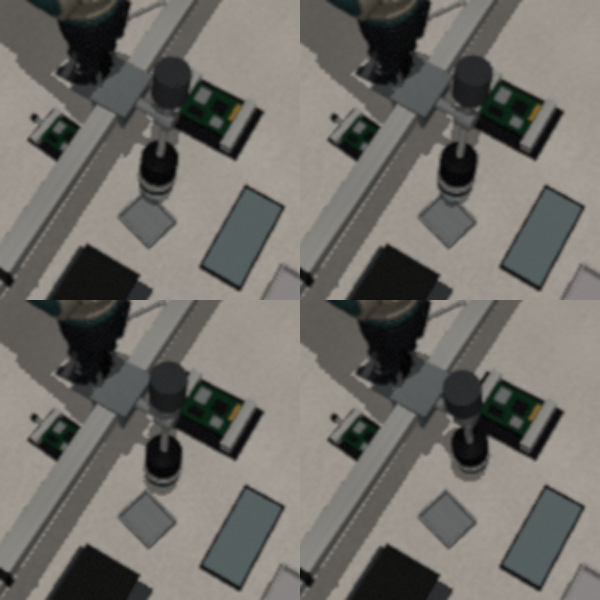

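The camera hangs free and is swinging, with the barrel moving from about (298,273) to (304,264) in scene px. The rest is in place. Next I fit the swing angle by rectifying the arm's plane.

```bash
cat > track.py <<'E'
import numpy as np,cv2,pickle
from h import *
YAW=.0149; XH=np.array([np.cos(YAW),np.sin(YAW),0]); YH=np.array([-np.sin(YAW),np.cos(YAW),0]); Z=np.array([0,0,1.])
# billboard: camera barrel (below pivot) and weight (above), in arm plane
U,D=[a.ravel() for a in np.meshgrid(np.arange(-.026,.0261,.002),np.r_[np.arange(.07,.2,.002),np.arange(-.1,-.055,.002)])]
def pivot(tcp): p=np.array([tcp[0],tcp[1],0])+.105*XH; p[2]=.26; return p
def patch(fr,th):
    p=pivot(fr[1]); e=-np.cos(th)*Z+np.sin(th)*YH; l=np.cos(th)*YH+np.sin(th)*Z
    P=p+U[:,None]*l+D[:,None]*e; c=fr[2]
    f=200/np.tan(np.radians(c["fovy"])/2); T=np.array(c["world_from_camera"]); q=(P-T[:3,3])@T[:3,:3]
    m=np.stack([c["cx"]-f*q[:,0]/q[:,2],c["cy"]+f*q[:,1]/q[:,2]],1).astype(np.float32)
    g=cv2.cvtColor(cv2.GaussianBlur(c["image"],(0,0),.8),cv2.COLOR_RGB2GRAY)
    return cv2.remap(g,m[None],None,cv2.INTER_CUBIC)[0].astype(float)
def theta(fr,ref,lo=-.55,hi=.55):
    g=np.arange(lo,hi,.004); s=np.array([np.corrcoef(patch(fr,t),ref)[0,1] for t in g]); i=s.argmax()
    if 0<i<len(g)-1: d=(s[i-1]-s[i+1])/(2*(s[i-1]-2*s[i]+s[i+1])); return g[i]+d*.004,s[i]
    return g[i],s[i]
E
python3 - <<'E'
from snap import snap
import pickle
from track import *
from scipy.optimize import least_squares
o=pickle.load(open("a.pkl","rb"))+snap("scene",15,"b.pkl")
ref=patch(o[5],-.2)
for it in range(3):
    r=np.array([theta(x,ref) for x in o]); t=np.array([x[0] for x in o])
    f=lambda p:p[0]+p[1]*np.cos(p[3]*(t-5))+p[2]*np.sin(p[3]*(t-5))
    q=least_squares(lambda p:f(p)-r[:,0],[0,.3,.1,5.46],loss="soft_l1",f_scale=.01).x
    th=f(q)-q[0]; i=np.abs(th).argmin(); ref=patch(o[i],th[i])
    print(np.round(q,4),"T",2*np.pi/q[3],"A",np.hypot(q[1],q[2]),"rms",np.std(f(q)-r[:,0]))
print(np.c_[t,r,f(q)].round(3)); np.save("ref.npy",ref); print(o[-1][1])
E
```

```text
[-0.0082 -0.0243  0.2357  5.4888] T 1.1447189475959998 A 0.23692716630364621 rms 0.0043584566737149485
[ 4.400e-03 -2.740e-02  2.472e-01  5.529e+00] T 1.1363997921545395 A 0.24869599042841065 rms 0.0025869040304587537
[ 4.0000e-04 -2.7300e-02  2.4880e-01  5.5312e+00] T 1.1359633996430687 A 0.2502509683803582 rms 0.0026727751445654465
[[ 4.6   -0.185  0.827 -0.183]
 [ 4.65  -0.222  0.762 -0.222]
 [ 4.7   -0.245  0.739 -0.245]
 [ 4.75  -0.245  0.728 -0.249]
 [ 4.8   -0.236  0.755 -0.234]
 [ 4.85  -0.202  0.793 -0.202]
 [ 4.9   -0.153  0.865 -0.154]
 [ 4.95  -0.1    0.891 -0.094]
 [ 5.    -0.028  0.987 -0.027]
 [ 5.05   0.045  0.902  0.042]
 [ 5.1    0.11   0.849  0.108]
 [ 5.15   0.166  0.763  0.165]
 [ 5.2    0.208  0.741  0.211]
 [ 5.25   0.242  0.694  0.24 ]
 [ 5.3    0.25   0.656  0.251]
 [ 5.35   0.243  0.697  0.243]
 [ 5.4    0.214  0.725  0.216]
 [ 5.45   0.174  0.765  0.173]
 [ 5.5    0.121  0.845  0.117]
 [ 5.55   0.052  0.898  0.052]
 [ 5.6   -0.016  0.999 -0.017]
 [ 5.65  -0.09   0.912 -0.084]
 [ 5.7   -0.146  0.877 -0.145]
 [ 5.75  -0.193  0.805 -0.195]
 [ 5.8   -0.225  0.769 -0.23 ]]
[ 0.50031774 -0.05217252  0.29852781]
```

```bash
cat > plan.py <<'E'
import numpy as np
def plan(a,b,w,tau,dist,N,g=9.81,hold=1):
    """theta=a cos w s + b sin w s, s = time from the fit's origin; start at s=tau. positions along rail after each row."""
    # v_1..v_N (v_N-hold+1.. =0); dv at row boundaries 0..N
    M=N-hold; k=np.arange(M+1); B=np.zeros((M+1,M)); B[np.arange(M),np.arange(M)]=1; B[np.arange(1,M+1),np.arange(M)]-=1  # dv=B v
    ts=tau+.1*k; # kick at ts: theta += -(w/g) dv sin w(s-ts) 
    E=np.vstack([(w/g*np.sin(w*ts))@B,(-w/g*np.cos(w*ts))@B,.1*np.ones(M)])
    rhs=np.array([-a,-b,dist])
    W=np.linalg.inv(B.T@B); v=W@E.T@np.linalg.solve(E@W@E.T,rhs)
    v=np.r_[v,np.zeros(hold)]; x=np.cumsum(v)*.1
    dv=B@v[:M]; S=tau+np.arange(0,.1*N,.02); th=a*np.cos(w*S)+b*np.sin(w*S)-sum(w/g*dv[i]*np.where(S>ts[i],np.sin(w*(S-ts[i])),0) for i in k)
    print("v",v.round(3),"max theta",abs(th).max().round(3)); print("call1 y:",(-x[:8]/.75).round(3).tolist())
    if N>8: print("call2 y:",(-(x[8:]-round(x[7]/.75,3)*.75)/.75).round(3).tolist())
E
python3 - <<'E'
from plan import plan
for N in(8,12,16): plan(-.0273,.2488,5.531,.85,.133,N)
E
```

```text
v [ 0.219  0.083 -0.082 -0.062  0.173  0.47   0.529  0.   ] max theta 0.292
call1 y: [-0.029, -0.04, -0.029, -0.021, -0.044, -0.107, -0.177, -0.177]
v [-0.024  0.003  0.069  0.151  0.223  0.261  0.254  0.205  0.13   0.054
  0.004  0.   ] max theta 0.249
call1 y: [0.003, 0.003, -0.006, -0.026, -0.056, -0.091, -0.125, -0.152]
call2 y: [-0.017, -0.025, -0.025, -0.025]
v [ 0.011  0.049  0.107  0.172  0.225  0.252  0.244  0.204  0.139  0.067
  0.004 -0.037 -0.05  -0.039 -0.017  0.   ] max theta 0.251
call1 y: [-0.001, -0.008, -0.022, -0.045, -0.075, -0.109, -0.141, -0.168]
call2 y: [-0.019, -0.028, -0.028, -0.024, -0.017, -0.012, -0.009, -0.009]
```

```bash
python3 -m creep '[[0,0.003,0,0,0,0,-1],[0,0.003,0,0,0,0,-1],[0,-0.006,0,0,0,0,-1],[0,-0.026,0,0,0,0,-1],[0,-0.056,0,0,0,0,-1],[0,-0.091,0,0,0,0,-1],[0,-0.125,0,0,0,0,-1],[0,-0.152,0,0,0,0,-1]]' 80
python3 -m creep '[[0,-0.017,0,0,0,0,-1],[0,-0.025,0,0,0,0,-1],[0,-0.025,0,0,0,0,-1],[0,-0.025,0,0,0,0,-1]]' 80
cat > fit.py <<'E'
import sys
from snap import snap
from track import *
n=int(sys.argv[1]); w=5.531
o=snap("scene",n,sys.argv[2]); ref=np.load("ref.npy")
r=np.array([theta(x,ref,-.3,.3) for x in o]); t=np.array([x[0] for x in o]); s=t-t[0]
A=np.c_[np.ones(n),np.cos(w*s),np.sin(w*s)]; q=np.linalg.lstsq(A,r[:,0],rcond=None)[0]
print("t0",t[0],"c,a,b",q.round(4),"amp",np.hypot(q[1],q[2]).round(4),"rms",np.std(A@q-r[:,0]).round(4))
print(r.round(3).T.tolist()); print("tcp",o[-1][1],"pivot",pivot(o[-1][1]))
E
python3 fit.py 16 c.pkl
```

```text
time: 6.65
tcp_pos: [0.4982, 0.0621, 0.2985]
tcp_rot: [[1.0, 0.014, -0.001], [0.014, -1.0, -0.001], [-0.001, 0.001, -1.0]]
wrist_force: [-7.5, -4.0, 7.0]
gripper_width: 0.0229
grip_force: 81.0
time: 7.05
tcp_pos: [0.4978, 0.0809, 0.2985]
tcp_rot: [[1.0, 0.016, -0.001], [0.016, -1.0, 0.001], [-0.001, -0.001, -1.0]]
wrist_force: [-9.6, 3.0, 7.5]
gripper_width: 0.0232
grip_force: 81.0
t0 7.05 c,a,b [ 0.0144 -0.0163  0.013 ] amp 0.0208 rms 0.0008
[[-0.001, 0.003, 0.007, 0.013, 0.018, 0.023, 0.028, 0.033, 0.036, 0.036, 0.034, 0.033, 0.027, 0.022, 0.018, 0.013], [0.651, 0.664, 0.669, 0.674, 0.674, 0.663, 0.668, 0.673, 0.676, 0.672, 0.668, 0.681, 0.67, 0.663, 0.677, 0.679]]
tcp [0.49779001 0.08077253 0.29852746] pivot [0.60277835 0.08233697 0.26      ]
```

```bash
python3 - <<'E'
import pickle
from h import *
from plan import plan
from plant import vision
t=vision.capture("top")
print(at(t,320.6,185,.034),at(t,320.4,176,.034),at(t,320.9,206,.034))
o=pickle.load(open("c.pkl","rb"));s=o[3][2]
a=cv2.resize(s["image"][190:290,270:390,::-1],None,fx=5,fy=5,interpolation=cv2.INTER_CUBIC)
b=cv2.resize(t["image"][140:240,270:370,::-1],(200,200),interpolation=cv2.INTER_CUBIC)
im=np.zeros((500,800,3),np.uint8);im[:,:600]=a;im[:200,600:]=b
cv2.imwrite("pics/d.png",im)
for p in[(.6028,.0823,.055),(.6028,.0823,.034)]: print((px(s,p)-[270,190])*5)
for d in(-.0005,0,.001): plan(-.0163,.013,5.531,.85,d,8)
E
```

```text
[0.60375311 0.07900835 0.034     ] [0.63425899 0.07929649 0.034     ] [0.53346927 0.07889184 0.034     ]
[286.32438457 256.06518611]
[285.43147547 269.26660279]
v [ 0.002 -0.01  -0.02  -0.017 -0.002  0.018  0.025  0.   ] max theta 0.02
call1 y: [-0.0, 0.001, 0.004, 0.006, 0.006, 0.004, 0.001, 0.001]
v [ 0.004 -0.009 -0.02  -0.018 -0.002  0.019  0.026  0.   ] max theta 0.021
call1 y: [-0.0, 0.001, 0.003, 0.006, 0.006, 0.004, -0.0, -0.0]
v [ 0.007 -0.007 -0.02  -0.019 -0.002  0.021  0.03   0.   ] max theta 0.022
call1 y: [-0.001, -0.0, 0.003, 0.005, 0.006, 0.003, -0.001, -0.001]
```

View pics/d.png

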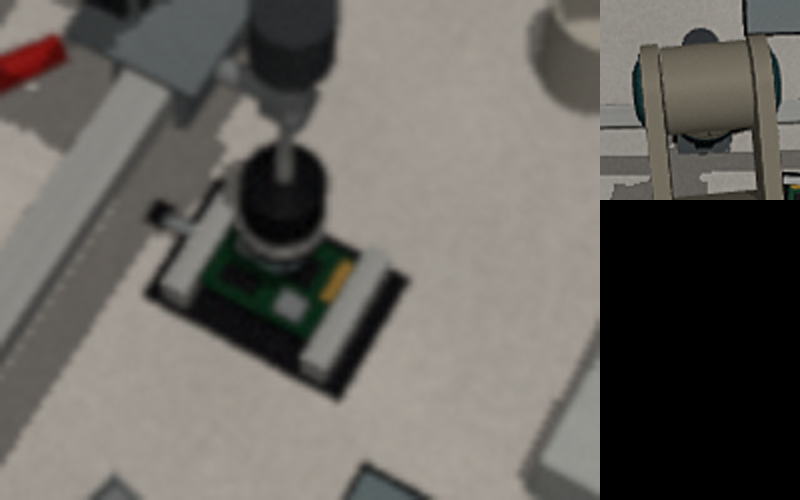

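The camera hangs over the middle-sized board. The lens bottom is at crop px (285,265) and the board is centred below it at about (280,285), within a few mm. Now the small correction to damp the remaining swing.

```bash
python3 -m creep '[[0,0,0,0,0,0,-1],[0,0.001,0,0,0,0,-1],[0,0.004,0,0,0,0,-1],[0,0.006,0,0,0,0,-1],[0,0.006,0,0,0,0,-1],[0,0.004,0,0,0,0,-1],[0,0.001,0,0,0,0,-1],[0,0.001,0,0,0,0,-1]]' 80
python3 fit.py 20 d.pkl
```

```text
time: 8.7
tcp_pos: [0.4978, 0.0793, 0.2985]
tcp_rot: [[1.0, 0.014, -0.001], [0.014, -1.0, -0.001], [-0.001, 0.001, -1.0]]
wrist_force: [-10.4, -0.9, 6.5]
gripper_width: 0.0234
grip_force: 81.1
t0 8.7 c,a,b [ 0.0152  0.0004 -0.0036] amp 0.0036 rms 0.0005
[[0.016, 0.016, 0.013, 0.013, 0.012, 0.012, 0.012, 0.011, 0.011, 0.012, 0.014, 0.016, 0.015, 0.017, 0.017, 0.018, 0.019, 0.018, 0.018, 0.019], [0.669, 0.671, 0.667, 0.664, 0.655, 0.656, 0.653, 0.657, 0.658, 0.665, 0.664, 0.67, 0.669, 0.68, 0.669, 0.678, 0.677, 0.677, 0.676, 0.674]]
tcp [0.49783126 0.07926587 0.29851012] pivot [0.60281961 0.08083031 0.26      ]
```

```bash
for k in 1 2 3 4 5 6; do python3 -m creep '[[0,0,0,0,0,0,-1],[0,0,0,0,0,0,-1],[0,0,0,0,0,0,-1],[0,0,0,0,0,0,-1],[0,0,0,0,0,0,-1],[0,0,0,0,0,0,-1],[0,0,0,0,0,0,-1],[0,0,0,0,0,0,-1]]' 80 | head -2; done
python3 fit.py 20 e.pkl
```

```text
time: 10.5
tcp_pos: [0.4978, 0.0793, 0.2985]
time: 11.3
tcp_pos: [0.4978, 0.0793, 0.2985]
time: 12.1
tcp_pos: [0.4978, 0.0793, 0.2985]
time: 12.9
tcp_pos: [0.4978, 0.0793, 0.2985]
time: 13.7
tcp_pos: [0.4978, 0.0793, 0.2985]
time: 14.5
tcp_pos: [0.4978, 0.0793, 0.2985]
t0 14.5 c,a,b [ 0.0153 -0.0026 -0.0024] amp 0.0035 rms 0.0007
[[0.014, 0.012, 0.011, 0.011, 0.011, 0.014, 0.014, 0.013, 0.016, 0.016, 0.018, 0.016, 0.018, 0.018, 0.019, 0.019, 0.018, 0.017, 0.017, 0.017], [0.666, 0.661, 0.658, 0.662, 0.658, 0.664, 0.663, 0.662, 0.667, 0.668, 0.676, 0.673, 0.68, 0.675, 0.681, 0.675, 0.675, 0.678, 0.676, 0.67]]
tcp [0.49782038 0.07929294 0.29851959] pivot [0.60280872 0.08085739 0.26      ]
```

```bash
python3 -m creep '[[0,0,0,0,0,0,-0.4],[0,0,0,0,0,0,-0.3],[0,0,0,0,0,0,-0.1],[0,0,0,0,0,0,0.2],[0,0,0,0,0,0,0.4],[0,0,0,0,0,0,0.4],[0,0,0,0,0,0,0.4],[0,0,0,0,0,0,0.4]]' 20
python3 -m creep '[[0,0,-0.02,0,0,0,0.4],[0,0,-0.05,0,0,0,0.4],[0,0,-0.09,0,0,0,0.4],[0,0,-0.13,0,0,0,0.4],[0,0,-0.15,0,0,0,0.4],[0,0,-0.15,0,0,0,0.4],[0,0,-0.15,0,0,0,0.4],[0,0,-0.15,0,0,0,0.4]]'
sed -i 's/return p$/return p/;s/def pivot(tcp): p=/def pivot(tcp): tcp=(.4978,.0793);p=/' track.py; python3 fit.py 24 f.pkl
python3 - <<'E'
import pickle,cv2,numpy as np
e=pickle.load(open("e.pkl","rb"))[0][2]["image"];f=pickle.load(open("f.pkl","rb"))[0][2]["image"]
cv2.imwrite("pics/f.png",np.hstack([f[170:320,230:380,::-1].repeat(2,0).repeat(2,1),e[170:320,230:380,::-1].repeat(2,0).repeat(2,1)]))
E
```

```text
time: 16.3
tcp_pos: [0.4989, 0.0793, 0.2972]
tcp_rot: [[1.0, 0.014, -0.0], [0.014, -1.0, -0.0], [-0.0, 0.0, -1.0]]
wrist_force: [0.1, -0.3, -0.0]
gripper_width: 0.0597
grip_force: 0.0
time: 17.1
tcp_pos: [0.4988, 0.0793, 0.4081]
tcp_rot: [[1.0, 0.014, -0.003], [0.014, -1.0, -0.0], [-0.003, 0.0, -1.0]]
wrist_force: [-0.0, -0.2, -0.4]
gripper_width: 0.0595
grip_force: 0.0
t0 17.1 c,a,b [ 0.015  -0.0016  0.0026] amp 0.003 rms 0.0006
[[0.013, 0.014, 0.015, 0.016, 0.017, 0.017, 0.017, 0.019, 0.018, 0.018, 0.017, 0.017, 0.016, 0.016, 0.015, 0.013, 0.013, 0.013, 0.012, 0.011, 0.013, 0.013, 0.014, 0.013], [0.668, 0.666, 0.675, 0.668, 0.678, 0.675, 0.681, 0.678, 0.678, 0.68, 0.675, 0.669, 0.673, 0.666, 0.665, 0.665, 0.669, 0.662, 0.656, 0.657, 0.661, 0.663, 0.669, 0.667]]
tcp [0.49888814 0.07933276 0.40973493] pivot [0.60278834 0.08086444 0.26      ]
```

View pics/f.png

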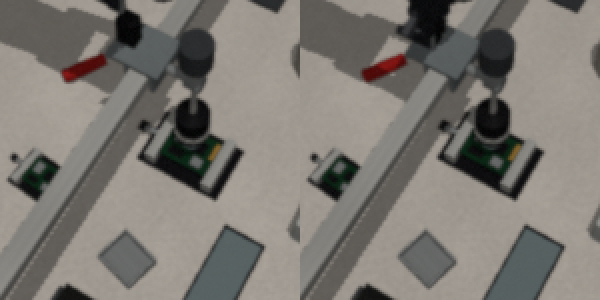

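The grip is free with the gripper above it. The camera still hangs over the board (barrel at crop px (192,118)), and its remaining swing is about 3 mrad. Nothing else has moved.

```bash
python3 -c "
from plant import ctrl
print(ctrl.sign_off())"
```

```text
the job is handed in; nothing more can be done
None
```

The job is handed in: the inspection camera hangs over the middle of the middle-sized phone board with about 3 mrad of swing left (under 1 mm at the lens), after more than 5 s held still before I let go of the trolley; it took about 18 s of the 53 s allowed.

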